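# Contact-probe check of two sloped warming plates

## Task

Take the black-handled contact probe out of its stand and check the two sloped steel warming plates with it: first rest its tip inside the ringed mark of the round plate for about a second, then lift it off and set it inside the ringed mark of the square plate. At each mark hold the probe square to the sloping face and press lightly, so that its sprung tip goes about half-way in; finish while still holding it like that on the square plate - do not put it down or let go - and leave the jars, cup and timer alone.

Things in the scene. Friction and masses are not known exactly. Their poses are not given: they have to be found in the camera images.
- stand: fixed probe stand: black base 100x100 mm, two steel posts, and an aluminium deck 60 mm (its x) by 100 mm (its y), 12 mm thick, top at z 100 mm, with an 18 mm through hole in its middle in which the probe hangs. Origin: centre of the underside of the base, straight below the hole; z up.
- probe: loose, 0.16 kg, upright in the stand, same yaw. Origin: centre of the underside of its collar (38 mm dia, 6 high), which rests on the deck 100 mm above the table; z up along it. Black handle above, rounded bar 34 mm (x) by 26 mm (y), from 5 to 67 mm over the origin, dial on top (to 70). Grip firmly across the 26 mm, 40 mm over the origin. Below: steel shaft, 12 mm dia, to 55 mm under the origin.
- tip_end (a point): centre of the flat end of the sprung brass tip (10 mm dia) under the shaft; on the probe's axis, 78 mm below the probe's origin when the tip is free; moves with the tip; axes as the probe's. It must rise straight up at least 80 mm to clear the deck.
- probe_tip (a joint): how far the sprung tip is pushed into the probe, m: 0 free, 0.015 fully in (hard stop). Spring about 0.9 N at 0, 3 N half-way in, 5.4 N at the stop.
- round_stand: fixed foot of the round plate, on four legs, 110x90 mm; origin: centre of its underside on the table. The round plate is a steel disc, 112 mm dia, 12 mm thick; centre of its face is 55 mm above the table. The face slopes 15 degrees (0.26 rad) and rises towards the stand's +x.
- round_spot (a point): the mark on the round plate: centre of a dark ring of 26 mm outer and 21 mm inner diameter with a dot in the middle, flush with the steel face, 18 mm uphill of the plate's centre (about 60 mm above the table). Its z is the normal out of the sloping face, its x points uphill along the face.
- square_stand: fixed foot of the square plate, like the round one's; the square steel plate is 112x112 mm, 12 mm thick, centre of its face 55 mm above the table, same slope of 0.26 rad rising towards the stand's +x, with a lip 5 mm high along its lower edge.
- square_spot (a point): the mark on the square plate: same ring and dot, flush, 18 mm uphill of the plate's centre (about 60 mm above the table). Its z is the normal out of the sloping face, its x points uphill along the face.
- jar_black: loose bystander: spice jar with black cap, 40 mm dia, 105 mm high; origin at the centre of its underside
- jar_red: loose bystander: spice jar with red cap, 44 mm dia, 105 mm high; origin at the centre of its underside
- cup: loose bystander: white lidded deli cup, 74 mm dia, 68 mm high; origin at the centre of its underside
- timer: loose bystander: white kitchen timer, 30x74x66 mm, standing; origin at the centre of its underside

How it is judged:
By the outcome, as a careful person would: the job done as asked, in the order asked, and still so for the second after the job is handed in, while the arm keeps its last pose, push and grip.
It also fails if it takes over 45 s, if anything falls off the work surface, if the arm or the gripper's body presses on something with over 40 N, if the wrist force passes 120 N, or if a joint passes its speed limit or range.

## Robot

A 6-joint arm with a two-finger parallel gripper is mounted at the origin on the work surface; the furniture and walls round the work are solid. World frame = base frame: x ahead of the robot, y to its left, z up, the work surface at z = 0. Lengths are in m, angles in degrees, forces in N, time in s.
With the tool pointing down it reaches from about 0.275 to 0.875 m from the base axis. Payload 12.5 kg.
Tool frame: the origin (TCP) lies on the centre line of the jaws, within the pads' length; the fingertips stand 8 mm ahead of it and the grasp point (between the pads) lies 11 mm behind it (r.nose_length is the distance from the TCP to the fingertips, in m); z points along the fingers, y is the line along which they close (so a half turn about z gives the same grasp; the last joint's range is limited). The gripper opens to 85 mm and grips with 20 to 120 N. Pads are 22 mm wide; open, the fingers measure 114 mm over their backs; the gripper's body (76 mm by 85 mm) begins 54 mm behind the grasp point. The pads swing forward as they close: fully open they stand 13 mm farther back than shut.
Start: joints at [-68.446, 20.094, 94.641, -0, 65.266, -4.847], TCP at [0.245, -0.493, 0.239] pointing down, gripper open.
Joint ranges: [-157.81, 157.81], [-45, 120.19], [0.68, 151.7], [-89.99, 269.99], [4.06, 180], [-164.3, 164.3]. Speed limits (degrees/s): [127.2, 127.2, 159.86, 180, 180, 180].

## Interface

Orientations are given as a 3x3 rotation matrix whose columns are the frame's x, y, z axes.
In Python, from bench import status, capture, ticket, search_frame, place_of, r gives the robot as it stands.
- The arm moves only by the tool send_rows, never from a script. Its argument "plan" is a list of rows, each an object of numbers: "claw": the opening, from 0 (shut) to 1 (fully open); "x", "y", "z": the shift along the world's x, y, z in cm; "roll": the turn about the world's z in rad. In form: [{"claw": .., "x": .., "y": .., "z": .., "roll": ..}, ...]. A call has 1 to 5 rows; each row is the pose to reach, as a shift and turn from the pose commanded when the call began; what a row does not reach only later rows make up. A row lasts 1/8 s, in which the tool goes at most 62.5 mm and 10.7 degrees, less where a joint would pass 70% of its speed; a pose out of reach is approached as far as the arm can. A call with a gripper value outside its range is refused whole. The fingers move at their own pace and stop on an object; "grip_force" is the grip in N (left out, the last holds). Time passes only in rows, so rows that repeat a pose let the fingers close. It gives the time, the measured TCP pose, the force, the opening and the grip force at its end, in the units of the state.
- status.get_state(): the state, without advancing time (a new reading comes with each control period).
- capture(name): name is "scene" or "top"; returns a dict with "color" (384x512x3 uint8, red, green, blue), "fx", "fy", "cx", "cy" (pixels), "k1" (the pictures are not rectified: a ray, as slopes to the right and down, at radius r is drawn at 1 + k1 r^2 times it, then the intrinsics apply), "position" and "attitude" of the camera in the world. Camera axes: x right, y down, z forward; pixel columns grow to the right and rows downward; lengths in m; the calibration is good to about 2 mm. A picture is of the moment at which its call begins. There is no depth.
- ticket.close_job(): hands the job in; it is judged then, once.
Trained networks look in a picture, given as the dict that the camera call returned (one of the last four; its "shot" number tells which), for a name from the list of things; names that differ only in an ending like _2 or _b are one class to them, and where a whole thing is asked for, a point or a joint stands for the part that bears it (a point fixed in the world has none). Each returns a list of dicts, best first, with "score" (0 to 1); they miss things now and then, are a little off and sometimes report something else, mostly with a low value. They report only what shows in the picture. A call takes as long as a camera call.
- search_frame(picture, label): "xyz" ([x, y, z] in m, in world coordinates, good to about 4 mm: the middle of the surface that is visible of it).
- place_of(picture, label): "xyz" ([x, y, z] in m, in world coordinates, good to about 4 mm: a listed point, or the origin of a listed thing).
The state is a dict: "time": time; "qpos": joint angles; "qvel": joint speeds; "effort": joint torques, N m; "ee_pos": TCP position; "orientation": TCP orientation; "force": force on the tool from outside, world axes, zero at the start; "torque": the same for the moment, N m; "width": finger opening in m; "finger_force": force on a finger pad.
Only numpy, scipy, OpenCV 4.12 (cv2) and the standard library are available. Lean on these libraries where they do the work, as an engineer would, in place of code of your own. Each camera call takes 0.05 s, during which the arm holds its last target. There are 200 camera calls.

## Working session

There is one attempt and no reset: what is moved stays moved. The work goes in short steps, Python scripts to look and compute and a tool call to move; the robot and the scene stay as the last step left them, time stands still between calls to the robot, and variables do not carry over. Pictures are saved under pics/ and viewed, at most 10 in all, crops included, and the job is handed in when it is done.

Besides the shell and the picture viewer there is one more tool, called after "Emit:" as a command line: name --argument value ..., lists and objects as JSON in quotes. send_rows: Moves the arm, as the interface text tells. Its arguments: {"type":"object","properties":{"plan":{"type":"array"},"grip_force":{"type":"number"}},"required":["plan"]}

```bash
mkdir -p pics; ls; cat > h.py <<'E'
from bench import status, capture, ticket, search_frame, place_of, r
import numpy as np, cv2
def save(p,n): cv2.imwrite(f'pics/{n}.png',p['color'][:,:,::-1])
def proj(p,X):
    R=np.array(p['attitude']); c=(np.atleast_2d(X)-p['position'])@R
    s=c[:,:2]/c[:,2:]; s=s*(1+p['k1']*(s**2).sum(1,keepdims=True))
    return s*[p['fx'],p['fy']]+[p['cx'],p['cy']]
def onz(p,uv,z):
    d=(np.atleast_2d(uv)-[p['cx'],p['cy']])/[p['fx'],p['fy']]; s=d.copy()
    for _ in range(20): s=d/(1+p['k1']*(s**2).sum(1,keepdims=True))
    v=np.c_[s,np.ones(len(s))]@np.array(p['attitude']).T
    return p['position']+v*((z-p['position'][2])/v[:,2:])
E
python3 - <<'E'
from h import *
np.set_printoptions(precision=4,suppress=True)
s=status.get_state()
print({k:np.round(v,4).tolist() for k,v in s.items()}, r.nose_length)
for n in('scene','top'):
    p=capture(n); save(p,n+'0'); print(n,p['position'],p['attitude'],p['fx'],p['k1'],p['shot'])
    for l in['stand','probe','tip_end','round_stand','round_spot','square_stand','square_spot','jar_black','jar_red','cup','timer']:
        print(l,[(np.round(d['xyz'],4).tolist(),round(d['score'],2)) for d in place_of(p,l)[:2]])
E
```

```text
pics
{'time': 0.0, 'qpos': [-68.4432, 20.1248, 94.6742, 0.0004, 65.2651, -4.8481], 'qvel': [-0.0812, 0.0163, -0.0286, 0.0103, 0.0254, 0.0947], 'effort': [-0.0007, -50.6107, -29.1413, -0.0001, 0.0045, 0.0], 'ee_pos': [0.2445, -0.4923, 0.2388], 'orientation': [[0.8957, 0.4447, -0.0004], [0.4447, -0.8957, 0.001], [0.0001, -0.0011, -1.0]], 'force': [-0.2326, 0.6015, -0.2669], 'torque': [0.0174, 0.0163, 0.0534], 'finger_force': 0.0, 'width': 0.0854} 0.008
scene [-0.4783  0.0522  0.602 ] [[-0.004  -0.4953  0.8687]
 [-1.      0.001  -0.0041]
 [ 0.0011 -0.8687 -0.4953]] 456.0328828318342 0.022483428833349313 1
stand [([0.5184, -0.2275, -0.0008], 0.94)]
probe [([0.5164, -0.2281, 0.0988], 0.67)]
tip_end [([0.5159, -0.2316, 0.0262], 0.51)]
round_stand [([0.5193, 0.2338, -0.0006], 0.55)]
round_spot [([0.5072, 0.238, 0.0582], 0.68), ([0.5144, 0.2322, -0.0007], 0.23)]
square_stand []
square_spot []
jar_black [([0.3595, 0.3003, 0.0016], 0.95)]
jar_red [([0.3616, 0.2298, 0.0025], 0.69)]
cup []
timer [([0.353, 0.1139, -0.0025], 0.77)]
top [0.2789 0.0648 1.1265] [[ 0.0284 -0.988   0.1518]
 [-0.9994 -0.031  -0.0146]
 [ 0.0192 -0.1513 -0.9883]] 366.32386803943643 -0.09861490432663851 2
stand [([0.5157, -0.2344, -0.0015], 0.9)]
probe [([0.5181, -0.2304, 0.0973], 0.48)]
tip_end [([0.5236, -0.0138, 0.0025], 0.57)]
round_stand [([0.5179, 0.229, 0.003], 0.59)]
round_spot [([0.5019, 0.2417, 0.0537], 0.81)]
square_stand [([0.5248, -0.0113, 0.0041], 0.88), ([0.5214, 0.0066, 0.0582], 0.34)]
square_spot [([0.5216, 0.0069, 0.0578], 0.91)]
jar_black [([0.3539, 0.3003, 0.005], 0.7), ([0.3521, 0.1111, 0.0021], 0.52)]
jar_red [([0.36, 0.2306, -0.0012], 0.8)]
cup [([0.3669, -0.086, -0.0007], 0.76)]
timer [([0.3538, 0.1097, 0.0018], 0.63)]
```

```bash
python3 - <<'E'
import cv2
a=cv2.imread('pics/top0.png'); cv2.imwrite('pics/top0c.png',cv2.resize(a[60:320],(800,int(260*800/512)),interpolation=3))
E
```

```text
(no output)
```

View pics/scene0.png

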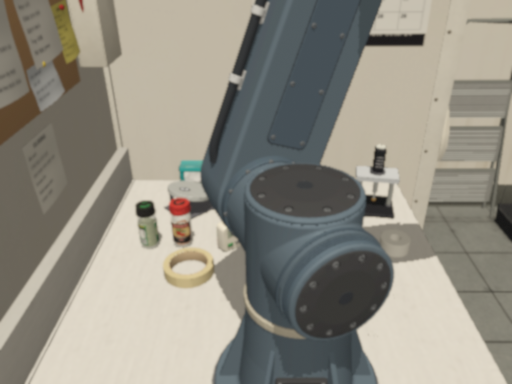

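View pics/top0c.png

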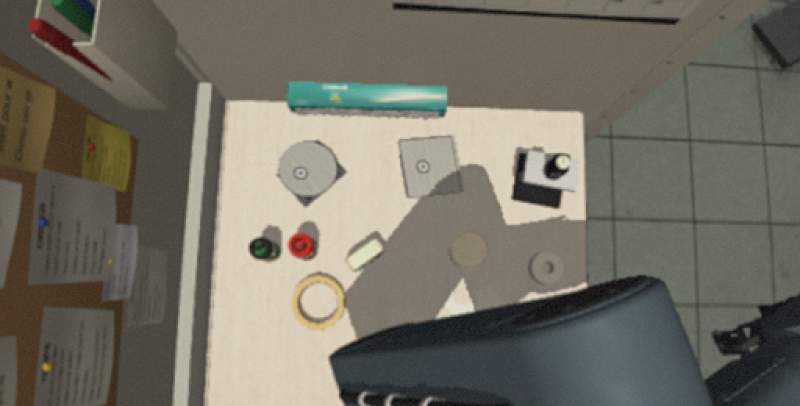

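```bash
python3 - <<'E'
from h import *
p=capture('top'); im=p['color'][:,:,::-1]
out=[]
for X in([.517,.232,.05],[.524,-.005,.05],[.517,-.23,.08]):
    u,v=proj(p,X)[0].round().astype(int); c=im[v-27:v+27,u-22:u+22]; print(u-22,v-27)
    out.append(cv2.resize(c,None,fx=6,fy=6,interpolation=cv2.INTER_NEAREST))
cv2.imwrite('pics/zoom.png',np.hstack(out)); print(np.hstack(out).shape)
E
```

```text
174 140
252 140
329 142
(324, 792, 3)
```

View pics/zoom.png

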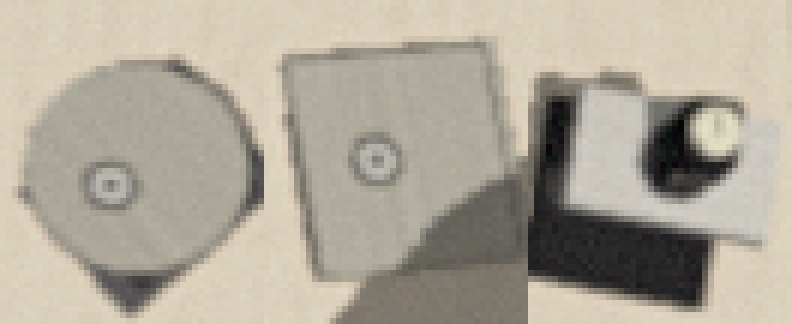

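```bash
cat > fit.py <<'E'
from h import *
from scipy.optimize import least_squares
p=capture('top'); g=np.mean([cv2.cvtColor(capture('top')['color'],cv2.COLOR_RGB2GRAY).astype(float) for _ in range(4)],0).astype(np.float32)
T=.2618
def frame(x,y,a):
    ux=np.array([np.cos(a)*np.cos(T),np.sin(a)*np.cos(T),np.sin(T)]); uy=np.array([-np.sin(a),np.cos(a),0])
    return np.array([x,y,.055]),ux,uy,np.cross(ux,uy)
def onplane(uv,q):
    c,ux,uy,n=frame(*q); a=onz(p,uv,0.); o=np.array(p['position']); d=a-o
    X=o+d*(((c-o)@n)/(d@n))[:,None]
    return np.c_[(X-c)@ux,(X-c)@uy]
def edges(c,lo=12):
    out=[]
    for t in np.deg2rad(np.arange(0,360,5)):
        rr=np.arange(lo,30,.1); P=(c+rr[:,None]*[np.cos(t),np.sin(t)]).astype(np.float32)
        v=cv2.remap(g,P[:,:1],P[:,1:],cv2.INTER_LINEAR)[:,0]; b=np.median(v[:30])
        k=np.flatnonzero((v>b+17)|(v<b-20))
        if len(k) : out.append(np.r_[P[k[0]],v[min(k[0]+15,len(v)-1)]-b, rr[k[0]]])
    return np.array(out)
def ring(c): # centre of dark ring
    y0,x0=int(c[1])-6,int(c[0])-6; w=g[y0:y0+13,x0:x0+13].astype(float); m=np.median(w); d=np.clip(m-w-8,0,None)
    Y,X=np.mgrid[y0:y0+13,x0:x0+13]; return np.array([(d*X).sum(),(d*Y).sum()])/d.sum()
rr=ring([174+107.5/6,140+182.5/6]); rs=ring([252+110.5/6,140+156.5/6]); print('rings',rr,rs)
print('top levels',g[165,187],g[165,270])
dc=np.array([174+135/6,140+164/6]); E=edges(dc); 
f=lambda q:np.r_[np.hypot(*onplane(E[:,:2],q).T)-.056,3*(onplane(rr[None],q)[0]-[.018,0])]
for a0 in(2.1,2.5):
    s=least_squares(f,[.517,.232,a0],loss='soft_l1',f_scale=.002); print('round',s.x,np.rad2deg(s.x[2]),s.cost,np.round(1e3*f(s.x)).astype(int))
c,ux,*_=frame(*s.x); print('spot',c+.018*ux)
sc=np.array([252+(402-266.5)/6,140+157/6]); E2=edges(sc)
# keep left/top/bottom-left edges, not shaded or lip
def f2(q):
    L=onplane(E2[:,:2],q); d=np.minimum(abs(L[:,0]-.056),abs(abs(L[:,1])-.056)); 
    w=(L[:,0]>-.045)&(abs(d)<.012)
    return np.r_[d*w,3*(onplane(rs[None],q)[0]-[.018,0])]
for a0 in(1.5,1.7):
    s=least_squares(f2,[.522,-.01,a0],loss='soft_l1',f_scale=.002); print('square',s.x,np.rad2deg(s.x[2]),s.cost,np.round(1e3*f2(s.x)).astype(int))
c,ux,*_=frame(*s.x); print('spot',c+.018*ux)
z=lambda a:np.array([[329+(x-530.5)/6,142+(y-2.5)/6] for x,y in a])
D=onz(p,z([(582,88),(568,207),(760,243),(778,122)]),.1); print('deck',D); e=D[2]-D[1]; print(np.linalg.norm(e),np.rad2deg(np.arctan2(e[1],e[0]))); e=D[0]-D[1]; print(np.linalg.norm(e),np.rad2deg(np.arctan2(e[1],e[0])),D.mean(0))
print('base BR',onz(p,z([(702,306)]),.0),'dial',onz(p,z([(716,131)]),.17))
E
python3 fit.py
```

```text
rings [191.81847449 170.57057949] [270.09458564 166.11337017]
top levels 166.0 163.5
round [0.51388466 0.22928355 2.36258403] 135.3660937424072 9.210265312800636e-05 [-1 -1 -1 -1 -1 -1 -1  4  4  4  4 -1  0 -1 -2 -1 -1 -1 -2 -1 -1 -1 -1  0
  0  3  2  2  2  1  1  1  2 -3  4  1  0 -1 -2 -1  0 -2 -2 -2 -2 -2 -1 -1
 -1  0  1  0  2  3  3  4  4 -1 -1 -2 -1 -1  0  0  0  0  0  0 -1 -1 -1 -1
 -3  0]
round [0.51388466 0.22928355 2.36258423] 135.3661049207278 9.210265312795339e-05 [-1 -1 -1 -1 -1 -1 -1  4  4  4  4 -1  0 -1 -2 -1 -1 -1 -2 -1 -1 -1 -1  0
  0  3  2  2  2  1  1  1  2 -3  4  1  0 -1 -2 -1  0 -2 -2 -2 -2 -2 -1 -1
 -1  0  1  0  2  3  3  4  4 -1 -1 -2 -1 -1  0  0  0  0  0  0 -1 -1 -1 -1
 -3  0]
spot [0.50151213 0.24149897 0.05965875]
square [ 0.52488376 -0.00997282  1.76659628] 101.21851085880165 0.00011210954790065022 [ 0  0  0  0  0  0  0  0  0  4  4  4  4  0  0  0  0 12  7  3  3  2 10  2
  1  1  0  1  0  0  0  0  0  0  1  0  0  0  1  1  0  0  5  5  1  1  0  1
  2  1  1  1  0  1  1  2  2  1  1  0  0  0  0  0  0  0  0  0  0  0  0  0
  3 -6]
square [ 0.52474537 -0.01000294  1.76645644] 101.21049869326824 9.169821620597837e-05 [ 0  0  0  0  0  0  0  0  0  3  4  4  4  0  0  0  0  0  7  3  3  2 10  2
  1  1  0  1  0  0  0  0  0  0  1  0  0  0  1  1  0  0  5  5  1  1  0  1
  2  1  2  1  0  0  1  1  2  1  1  0  0  0  0  0  0  0  0  0  0  0  0  0
  3 -6]
spot [0.52136516 0.00705198 0.05965875]
deck [[ 0.55024453 -0.18548826  0.1       ]
 [ 0.49115254 -0.1781465   0.1       ]
 [ 0.47671241 -0.27202002  0.1       ]
 [ 0.53696018 -0.28231259  0.1       ]]
0.09497765971595358 -98.74499878690865
0.059546323560050234 -7.082301626911132 [ 0.51376741 -0.22949184  0.1       ]
base BR [[ 0.46126144 -0.27297408  0.        ]] dial [[ 0.51408019 -0.2297847   0.17      ]]
```

Emit:
send_rows --plan '[{"claw": 1,"x": 5.4,"y": 5.2,"z": 0,"roll": -0.12},{"claw": 1,"x": 10.8,"y": 10.4,"z": 0,"roll": -0.24},{"claw": 1,"x": 16.2,"y": 15.7,"z": -0.5,"roll": -0.36},{"claw": 1,"x": 21.6,"y": 21,"z": -1,"roll": -0.48},{"claw": 1,"x": 27,"y": 26.2,"z": -1,"roll": -0.6}]' --grip_force 60

```text
time: 2.12
ee_pos: [0.4699, -0.2735, 0.2309]
orientation: [[0.99, -0.143, 0.0], [-0.143, -0.99, -0.0], [0.0, 0.0, -1.0]]
force: [0.8, -1.8, -1.2]
width: 0.0855
finger_force: 0.0
```

Emit:
send_rows --plan '[{"claw": 1,"x": 0,"y": 0,"z": 0,"roll": 0},{"claw": 1,"x": 0,"y": 0,"z": 0,"roll": 0}]'

```text
time: 2.38
ee_pos: [0.4684, -0.2753, 0.2308]
orientation: [[0.991, -0.137, -0.0], [-0.137, -0.991, -0.0], [-0.0, 0.0, -1.0]]
force: [-0.4, -0.6, -0.6]
width: 0.0855
finger_force: 0.0
```

Emit:
send_rows --plan '[{"claw": 1,"x": 4.6,"y": 4.5,"z": 0,"roll": 0},{"claw": 1,"x": 4.6,"y": 4.5,"z": 0,"roll": 0},{"claw": 1,"x": 4.6,"y": 4.5,"z": -3.5,"roll": 0},{"claw": 1,"x": 4.6,"y": 4.5,"z": -7,"roll": 0},{"claw": 1,"x": 4.6,"y": 4.5,"z": -10.2,"roll": 0}]'

```text
time: 3.0
ee_pos: [0.5135, -0.2317, 0.1279]
orientation: [[0.99, -0.14, -0.0], [-0.14, -0.99, -0.0], [-0.0, 0.0, -1.0]]
force: [0.3, -0.4, 0.4]
width: 0.0853
finger_force: 0.0
```

Emit:
send_rows --plan '[{"claw": 1,"x": 0,"y": 0,"z": 0,"roll": 0}]'

```text
time: 3.12
ee_pos: [0.5127, -0.2309, 0.1272]
orientation: [[0.99, -0.14, -0.004], [-0.14, -0.99, 0.002], [-0.004, -0.001, -1.0]]
force: [0.4, 0.1, 0.6]
width: 0.0854
finger_force: 0.0
```

```bash
python3 - <<'E'
from h import *
for n in('top','scene'):
    p=capture(n); save(p,n+'1')
    if n=='top': a=p; u,v=proj(p,[.515,-.23,.12])[0].astype(int); A=p['color'][v-45:v+45,u-60:u+60]
    else: u,v=proj(p,[.515,-.23,.12])[0].astype(int); B=p['color'][v-45:v+45,u-60:u+60]
cv2.imwrite('pics/g1.png',np.hstack([cv2.resize(c[:,:,::-1],(400,300),interpolation=3) for c in(A,B)]))
E
```

```text
(no output)
```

View pics/g1.png

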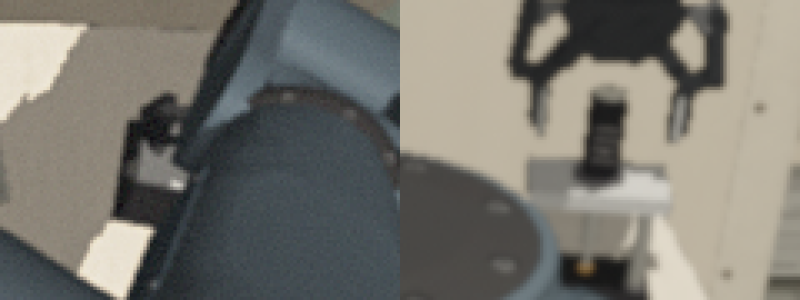

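Emit:
send_rows --plan '[{"claw": 0,"x": 0,"y": 0,"z": 0,"roll": 0},{"claw": 0,"x": 0,"y": 0,"z": 0,"roll": 0},{"claw": 0,"x": 0,"y": 0,"z": 0,"roll": 0},{"claw": 0,"x": 0,"y": 0,"z": 0,"roll": 0},{"claw": 0,"x": 0,"y": 0,"z": 0,"roll": 0}]' --grip_force 60

```text
time: 3.85
ee_pos: [0.5148, -0.2302, 0.1294]
orientation: [[0.99, -0.139, 0.0], [-0.139, -0.99, -0.0], [0.0, 0.0, -1.0]]
force: [-1.8, -0.3, 5.8]
width: 0.0253
finger_force: 58.6
```

Emit:
send_rows --plan '[{"claw": 0,"x": 0,"y": 0,"z": 1,"roll": 0},{"claw": 0,"x": 0,"y": 0,"z": 2,"roll": 0},{"claw": 0,"x": 0,"y": 0,"z": 3,"roll": 0},{"claw": 0,"x": 0,"y": 0,"z": 3,"roll": 0}]'

```text
time: 4.35
ee_pos: [0.5151, -0.2303, 0.1598]
orientation: [[0.99, -0.139, 0.001], [-0.139, -0.99, -0.001], [0.002, 0.001, -1.0]]
force: [0.5, 0.6, -2.0]
width: 0.0256
finger_force: 58.9
```

Emit:
send_rows --plan '[{"claw": 0,"x": -0.1,"y": 0.015,"z": 0,"roll": 0},{"claw": 0,"x": -0.1,"y": 0.015,"z": 0,"roll": 0}]'

```text
time: 4.6
ee_pos: [0.5134, -0.2298, 0.1585]
orientation: [[0.99, -0.139, -0.001], [-0.139, -0.99, 0.0], [-0.001, -0.0, -1.0]]
force: [0.2, -0.8, -2.6]
width: 0.0253
finger_force: 58.9
```

Emit:
send_rows --plan '[{"claw": 0,"x": -0.1,"y": 0.015,"z": 0,"roll": 0},{"claw": 0,"x": -0.1,"y": 0.015,"z": 0,"roll": 0}]'

```text
time: 4.85
ee_pos: [0.5126, -0.2298, 0.1587]
orientation: [[0.99, -0.139, -0.0], [-0.139, -0.99, 0.0], [-0.0, -0.0, -1.0]]
force: [-0.3, 1.0, -1.3]
width: 0.0256
finger_force: 58.9
```

Emit:
send_rows --plan '[{"claw": 0,"x": -0.1,"y": 0.015,"z": 0,"roll": 0},{"claw": 0,"x": -0.1,"y": 0.015,"z": 0,"roll": 0}]'

```text
time: 5.1
ee_pos: [0.5117, -0.2297, 0.1589]
orientation: [[0.99, -0.139, 0.0], [-0.139, -0.99, -0.0], [0.0, 0.0, -1.0]]
force: [0.1, -2.0, -1.1]
width: 0.0256
finger_force: 59.0
```

Emit:
send_rows --plan '[{"claw": 0,"x": -0.1,"y": 0.015,"z": 0,"roll": 0},{"claw": 0,"x": -0.1,"y": 0.015,"z": 0,"roll": 0}]'

```text
time: 5.35
ee_pos: [0.5112, -0.2296, 0.159]
orientation: [[0.99, -0.139, 0.001], [-0.139, -0.99, -0.0], [0.001, 0.0, -1.0]]
force: [5.1, -0.7, -5.0]
width: 0.0253
finger_force: 59.0
```

Emit:
send_rows --plan '[{"claw": 0,"x": -0.4,"y": 0.055,"z": 0,"roll": 0},{"claw": 0,"x": -0.8,"y": 0.11,"z": 0,"roll": 0},{"claw": 0,"x": -1.2,"y": 0.165,"z": 0,"roll": 0},{"claw": 0,"x": -1.6,"y": 0.22,"z": 0,"roll": 0},{"claw": 0,"x": -1.78,"y": 0.245,"z": 0,"roll": 0}]'

```text
time: 5.98
ee_pos: [0.4943, -0.2276, 0.1595]
orientation: [[0.99, -0.139, 0.004], [-0.139, -0.99, -0.002], [0.004, 0.001, -1.0]]
force: [7.7, -2.2, -4.3]
width: 0.0251
finger_force: 59.3
```

Emit:
send_rows --plan '[{"claw": 0,"x": 0,"y": 0,"z": 0,"roll": 0},{"claw": 0,"x": 0,"y": 0,"z": 0,"roll": 0}]'

```text
time: 6.22
ee_pos: [0.4943, -0.2276, 0.1595]
orientation: [[0.99, -0.139, 0.004], [-0.139, -0.99, -0.002], [0.004, 0.001, -1.0]]
force: [8.4, -1.2, -3.2]
width: 0.0254
finger_force: 59.4
```

```bash
python3 - <<'E'
from h import *
for n in('scene',):
    p=capture(n)
    u,v=proj(p,[.515,-.23,.12])[0].astype(int); B=p['color'][v-45:v+45,u-60:u+60]
    for l in('probe','tip_end'): print(l,place_of(p,l)[:1])
cv2.imwrite('pics/g2.png',cv2.resize(B[:,:,::-1],(600,450),interpolation=3))
E
```

```text
probe [{'xyz': [0.5082, -0.2249, 0.129], 'score': 0.77}]
tip_end []
```

View pics/g2.png

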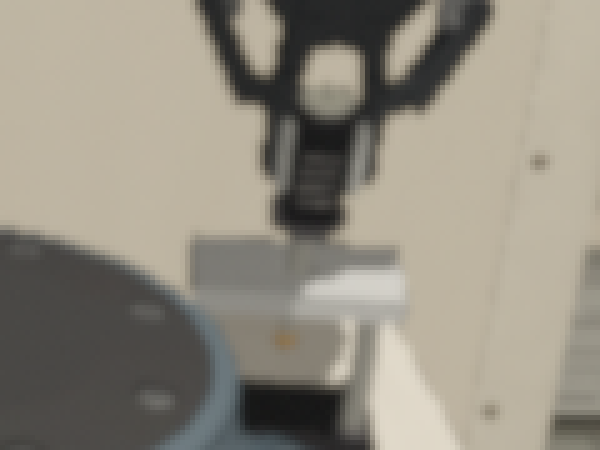

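Emit:
send_rows --plan '[{"claw": 0,"x": -0.11,"y": 0.015,"z": 0,"roll": 0},{"claw": 0,"x": -0.11,"y": 0.015,"z": 0,"roll": 0},{"claw": 0,"x": -0.11,"y": 0.015,"z": 0,"roll": 0}]'

```text
time: 6.75
ee_pos: [0.4933, -0.2275, 0.1596]
orientation: [[0.99, -0.139, 0.004], [-0.139, -0.99, -0.002], [0.004, 0.001, -1.0]]
force: [8.1, -1.4, -4.5]
width: 0.0258
finger_force: 59.5
```

Emit:
send_rows --plan '[{"claw": 0,"x": 0.14,"y": -0.02,"z": 0,"roll": 0},{"claw": 0,"x": 0.14,"y": -0.02,"z": 0,"roll": 0}]'

```text
time: 7.0
ee_pos: [0.4938, -0.2275, 0.1594]
orientation: [[0.99, -0.139, 0.002], [-0.139, -0.99, -0.001], [0.002, 0.001, -1.0]]
force: [5.0, -2.3, 0.3]
width: 0.0258
finger_force: 60.1
```

Emit:
send_rows --plan '[{"claw": 0,"x": -0.53,"y": 0.075,"z": 2,"roll": 0},{"claw": 0,"x": -1.06,"y": 0.15,"z": 4,"roll": 0},{"claw": 0,"x": -1.59,"y": 0.22,"z": 6,"roll": 0},{"claw": 0,"x": -2.1,"y": 0.3,"z": 8,"roll": 0},{"claw": 0,"x": -2.1,"y": 0.3,"z": 10,"roll": 0}]'

```text
time: 7.62
ee_pos: [0.471, -0.2237, 0.2591]
orientation: [[0.99, -0.139, -0.002], [-0.139, -0.99, 0.001], [-0.003, -0.001, -1.0]]
force: [-0.2, 0.1, -2.2]
width: 0.0256
finger_force: 60.2
```

Emit:
send_rows --plan '[{"claw": 0,"x": 0,"y": 0,"z": 0,"roll": 0},{"claw": 0,"x": 0,"y": 0,"z": 0,"roll": 0}]'

```text
time: 7.88
ee_pos: [0.4716, -0.2238, 0.2578]
orientation: [[0.99, -0.139, -0.002], [-0.139, -0.99, 0.001], [-0.002, -0.001, -1.0]]
force: [0.4, 0.3, -2.0]
width: 0.0252
finger_force: 60.2
```

Emit:
send_rows --plan '[{"claw": 0,"x": 0.4,"y": 3.2,"z": 0,"roll": 0.18},{"claw": 0,"x": 0.8,"y": 6.4,"z": 0,"roll": 0.36},{"claw": 0,"x": 1.2,"y": 9.6,"z": 0,"roll": 0.54},{"claw": 0,"x": 1.6,"y": 12.8,"z": 0,"roll": 0.72},{"claw": 0,"x": 2,"y": 16,"z": 0,"roll": 0.9}]'

```text
time: 8.5
ee_pos: [0.4917, -0.063, 0.2577]
orientation: [[0.72, 0.694, -0.002], [0.694, -0.72, 0.0], [-0.001, -0.002, -1.0]]
force: [0.8, 0.1, -2.3]
width: 0.0251
finger_force: 60.2
```

Emit:
send_rows --plan '[{"claw": 0,"x": 0.4,"y": 3.2,"z": 0,"roll": 0.18},{"claw": 0,"x": 0.8,"y": 6.4,"z": 0,"roll": 0.36},{"claw": 0,"x": 1.2,"y": 9.6,"z": 0,"roll": 0.54},{"claw": 0,"x": 1.6,"y": 12.8,"z": 0,"roll": 0.72},{"claw": 0,"x": 2,"y": 16,"z": 0,"roll": 0.9}]'

```text
time: 9.12
ee_pos: [0.5117, 0.0969, 0.2576]
orientation: [[-0.096, 0.995, -0.002], [0.995, 0.096, -0.0], [-0.0, -0.002, -1.0]]
force: [0.3, -0.0, -1.4]
width: 0.0256
finger_force: 60.2
```

Emit:
send_rows --plan '[{"claw": 0,"x": 0.5,"y": 3,"z": 0,"roll": 0.18},{"claw": 0,"x": 0.9,"y": 6,"z": 0,"roll": 0.36},{"claw": 0,"x": 1.3,"y": 9,"z": 0,"roll": 0.54},{"claw": 0,"x": 1.6,"y": 11.4,"z": 0,"roll": 0.7},{"claw": 0,"x": 1.6,"y": 11.4,"z": 0,"roll": 0.7}]'

```text
time: 9.75
ee_pos: [0.5276, 0.2108, 0.2574]
orientation: [[-0.712, 0.702, -0.002], [0.702, 0.712, -0.001], [0.001, -0.002, -1.0]]
force: [0.1, 0.3, -1.4]
width: 0.0252
finger_force: 60.2
```

Emit:
send_rows --plan '[{"claw": 0,"x": 0,"y": 0,"z": 0,"roll": 0},{"claw": 0,"x": 0,"y": 0,"z": 0,"roll": 0}]'

```text
time: 10.0
ee_pos: [0.5281, 0.2091, 0.2586]
orientation: [[-0.709, 0.705, -0.001], [0.705, 0.709, -0.0], [0.0, -0.001, -1.0]]
force: [-0.1, -0.4, -2.3]
width: 0.0254
finger_force: 60.2
```

Lower to about 4 cm above contact and look.

Emit:
send_rows --plan '[{"claw": 0,"x": 0.07,"y": 0.5,"z": -2.2,"roll": 0},{"claw": 0,"x": 0.07,"y": 0.5,"z": -4.4,"roll": 0},{"claw": 0,"x": 0.07,"y": 0.5,"z": -6.6,"roll": 0},{"claw": 0,"x": 0.07,"y": 0.5,"z": -6.6,"roll": 0},{"claw": 0,"x": 0.07,"y": 0.5,"z": -6.6,"roll": 0}]'

```text
time: 10.62
ee_pos: [0.5293, 0.2147, 0.1938]
orientation: [[-0.71, 0.704, 0.001], [0.704, 0.71, 0.0], [-0.001, 0.001, -1.0]]
force: [0.2, 0.2, -1.3]
width: 0.0254
finger_force: 60.2
```

```bash
python3 - <<'E'
from h import *
s=status.get_state(); e=np.array(s['ee_pos']); print(e)
out=[]
for n in('scene','top'):
    p=capture(n); g=e+[0,0,.011]; n_=np.array([.1843,-.1817,.9659])
    print(n,'pred tip',proj(p,g-.118*n_),'origin',proj(p,g-.04*n_), 'top',proj(p,g+.03*n_),'spot',proj(p,[.5015,.2415,.0597]))
    for l in('probe','tip_end','round_spot'): print(l,[(np.round(d['xyz'],4).tolist(),round(d['score'],2)) for d in place_of(p,l)[:1]])
    u,v=proj(p,g-.05*n_)[0].astype(int); B=p['color'][v-36:v+36,u-48:u+48]; print(u-48,v-36)
    out.append(cv2.resize(B[:,:,::-1],None,fx=4,fy=4,interpolation=3))
cv2.imwrite('pics/g3.png',np.hstack(out))
E
```

```text
[0.52934677 0.21469451 0.1938435 ]
scene pred tip [[185.50197633 176.64870876]] origin [[189.69660432 145.67301129]] top [[193.61552688 116.62033302]] spot [[184.01110999 189.08894387]]
probe []
tip_end []
round_spot []
141 113
top pred tip [[191.89123861 166.56533303]] origin [[193.18435434 155.3529189 ]] top [[194.5286034  143.81239897]] spot [[191.57328318 170.82699026]]
probe []
tip_end [([0.5245, -0.0103, 0.0017], 0.58)]
round_spot []
145 120
```

View pics/g3.png

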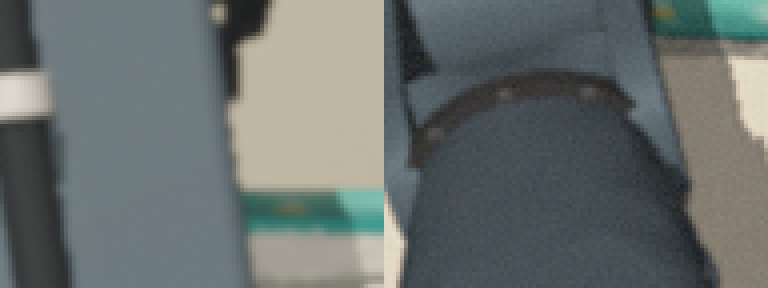

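Emit:
send_rows --plan '[{"claw": 0,"x": 0,"y": 0,"z": 4,"roll": -0.1},{"claw": 0,"x": 0,"y": -5,"z": 6.5,"roll": -0.25},{"claw": 0,"x": 0,"y": -10,"z": 6.5,"roll": -0.4},{"claw": 0,"x": 0,"y": -15,"z": 6.5,"roll": -0.55},{"claw": 0,"x": 0,"y": -20,"z": 6.5,"roll": -0.7}]'

```text
time: 11.65
ee_pos: [0.5287, 0.0133, 0.2581]
orientation: [[-0.085, 0.996, 0.0], [0.996, 0.085, -0.0], [-0.0, 0.0, -1.0]]
force: [1.5, 0.2, -2.2]
width: 0.0256
finger_force: 60.2
```

Emit:
send_rows --plan '[{"claw": 0,"x": 0,"y": -5,"z": 0,"roll": 0},{"claw": 0,"x": 0,"y": -10,"z": 0,"roll": 0},{"claw": 0,"x": 0,"y": -15,"z": 0,"roll": 0},{"claw": 0,"x": 0,"y": -19,"z": 0,"roll": 0},{"claw": 0,"x": 0,"y": -20,"z": 0,"roll": 0}]'

```text
time: 12.28
ee_pos: [0.5286, -0.1871, 0.2578]
orientation: [[-0.088, 0.996, -0.0], [0.996, 0.088, -0.0], [-0.0, -0.0, -1.0]]
force: [-0.2, -0.1, -1.9]
width: 0.0252
finger_force: 60.2
```

Emit:
send_rows --plan '[{"claw": 0,"x": 0,"y": 0,"z": 0,"roll": 0},{"claw": 0,"x": 0,"y": 0,"z": 0,"roll": 0},{"claw": 0,"x": 0,"y": 0,"z": 0,"roll": 0}]'

```text
time: 12.65
ee_pos: [0.529, -0.1841, 0.258]
orientation: [[-0.091, 0.996, 0.0], [0.996, 0.091, 0.0], [0.0, 0.0, -1.0]]
force: [0.3, 1.1, -1.2]
width: 0.0253
finger_force: 60.2
```

```bash
python3 - <<'E'
from h import *
s=status.get_state(); e=np.array(s['ee_pos']); R=np.array(s['orientation']); print(e,R[:,0])
p=capture('scene'); g=e+[0,0,.011]; u_=R[:,0]
import pickle; pickle.dump((p,e,R),open('m.pkl','wb'))
for l in('probe','tip_end'): print(l,[(np.round(d['xyz'],4).tolist(),round(d['score'],2)) for d in place_of(p,l)[:1]])
n_=-np.sin(.2618)*u_+[0,0,np.cos(.2618)]
print('pred tip',proj(p,g-.118*n_),'origin',proj(p,g-.04*n_), 'top',proj(p,g+.03*n_))
u,v=proj(p,g-.04*n_)[0].astype(int); x0,y0=u-33,v-40; B=p['color'][y0:y0+80,x0:x0+66]; print(x0,y0)
cv2.imwrite('pics/g4.png',cv2.resize(B[:,:,::-1],None,fx=7,fy=7,interpolation=3))
E
```

```text
[ 0.52900712 -0.1841259   0.2579635 ] [-9.11733969e-02  9.95835031e-01  5.58496279e-05]
probe [([0.529, -0.1701, 0.2286], 0.79)]
tip_end [([0.5253, -0.1539, 0.1533], 0.59)]
pred tip [[347.02245997 149.18050426]] origin [[358.60384305 118.99199292]] top [[369.71714573  90.05983276]]
325 78
```

View pics/g4.png

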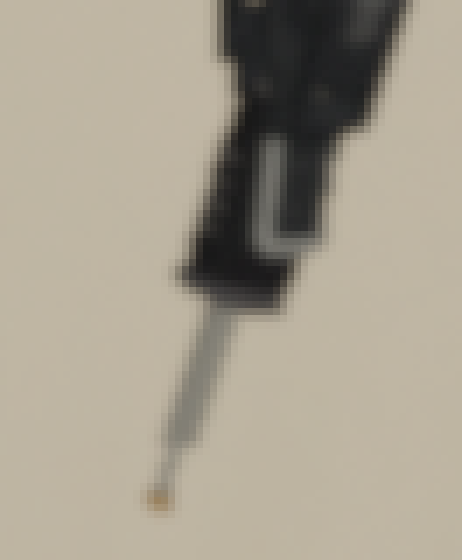

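```bash
cat > tilt.py <<'E'
from h import *
import pickle; from scipy.optimize import least_squares
p,e,R=pickle.load(open('m.pkl','rb')); u_=R[:,0]; g=e+[0,0,.011]
im=p['color'].astype(float)
bg=np.median(im[120:155,330:340].reshape(-1,3),0)
pts=[]
for v in range(123,150):
    us=np.arange(338,368); w=np.abs(im[v,us]-np.median(np.r_[im[v,330:338],im[v,368:376]],0)).sum(1); w=np.clip(w-25,0,None)
    if w.sum()>30: pts.append([(w*us).sum()/w.sum(),v,w.sum()])
pts=np.array(pts); print(np.round(pts,2).tolist())
def ax(q,s):
    n=-np.sin(q[0])*u_+[0,0,np.cos(q[0])]; return g+q[1]*u_+np.outer(s,n)
def res(q):
    P=proj(p,ax(q,np.linspace(-.125,-.03,60))); return pts[:,0]-np.interp(pts[:,1],P[:,1],P[:,0])
s=least_squares(res,[.26,0],x_scale=[.1,.01],loss='soft_l1',f_scale=.3); print(np.rad2deg(s.x[0]),s.x[1],np.round(res(s.x),2))
print('tip pred',proj(p,ax(s.x,[-.118])),'tip rel TCP along u',s.x[1]+.118*np.sin(s.x[0]))
E
python3 tilt.py
```

```text
[[357.41, 123.0, 947.0], [355.55, 124.0, 639.0], [355.13, 125.0, 651.5], [354.76, 126.0, 631.0], [354.49, 127.0, 613.0], [354.13, 128.0, 644.0], [353.76, 129.0, 629.0], [353.51, 130.0, 603.0], [353.16, 131.0, 642.0], [352.81, 132.0, 621.0], [352.56, 133.0, 616.0], [352.18, 134.0, 647.0], [351.81, 135.0, 626.5], [351.56, 136.0, 612.0], [351.19, 137.0, 647.0], [350.82, 138.0, 628.0], [350.58, 139.0, 609.0], [350.34, 140.0, 594.0], [350.07, 141.0, 414.0], [349.53, 142.0, 219.0], [349.07, 143.0, 161.0], [348.69, 144.0, 194.0], [348.35, 145.0, 171.0], [348.05, 146.0, 163.0], [347.67, 147.0, 263.0], [347.35, 148.0, 386.0], [347.27, 149.0, 414.0]]
26.73835814358774 0.014751646556409325 [ 5.87  4.01  3.59  3.22  2.95  2.59  2.22  1.98  1.62  1.27  1.02  0.64
  0.27  0.03 -0.35 -0.71 -0.95 -1.2  -1.47 -2.01 -2.46 -2.85 -3.19 -3.49
 -3.87 -4.19 -4.26]
tip pred [[331.99396858 146.46926825]] tip rel TCP along u 0.06784185119870408
```

```bash
sed -i 's/np.linspace(-.125,-.03,60)/np.linspace(-.03,-.13,60)/; s/range(123,150)/range(124,150)/' tilt.py; python3 tilt.py | tail -n +2
```

```text
12.500425008248088 0.005161705283623728 [ 0.03 -0.05 -0.09 -0.02 -0.04 -0.07  0.01 -0.   -0.02  0.06  0.02 -0.01
  0.08  0.04  0.01  0.1   0.19  0.26  0.05 -0.06 -0.12 -0.12 -0.08 -0.13
 -0.11  0.15]
tip pred [[346.90882134 149.65148614]] tip rel TCP along u 0.030702434279128284
```

Emit:
send_rows --plan '[{"claw": 0,"x": -0.4,"y": 0.2,"z": -2,"roll": -0.12},{"claw": 0,"x": -0.8,"y": 0.2,"z": -4,"roll": -0.23},{"claw": 0,"x": -0.8,"y": 0.2,"z": -6,"roll": -0.23},{"claw": 0,"x": -0.8,"y": 0.2,"z": -8.3,"roll": -0.23},{"claw": 0,"x": -0.8,"y": 0.2,"z": -8.3,"roll": -0.23}]'

```text
time: 13.42
ee_pos: [0.5202, -0.1826, 0.1737]
orientation: [[0.139, 0.99, -0.003], [0.99, -0.139, 0.001], [0.001, -0.003, -1.0]]
force: [-0.4, -0.7, -1.6]
width: 0.0255
finger_force: 60.1
```

Emit:
send_rows --plan '[{"claw": 0,"x": -0.07,"y": -0.5,"z": 0,"roll": 0},{"claw": 0,"x": -0.15,"y": -1.1,"z": 0,"roll": 0},{"claw": 0,"x": -0.15,"y": -1.1,"z": 0,"roll": 0}]'

```text
time: 13.8
ee_pos: [0.5196, -0.1948, 0.1755]
orientation: [[0.14, 0.99, 0.001], [0.99, -0.14, -0.001], [-0.0, 0.001, -1.0]]
force: [-0.5, 0.0, -2.2]
width: 0.0254
finger_force: 60.1
```

Emit:
send_rows --plan '[{"claw": 0,"x": -0.03,"y": -0.2,"z": 0,"roll": 0},{"claw": 0,"x": -0.03,"y": -0.2,"z": 0,"roll": 0}]'

```text
time: 14.05
ee_pos: [0.5191, -0.1962, 0.175]
orientation: [[0.14, 0.99, 0.0], [0.99, -0.14, -0.0], [-0.0, 0.0, -1.0]]
force: [-0.6, -0.4, -0.9]
width: 0.0253
finger_force: 60.1
```

Emit:
send_rows --plan '[{"claw": 0,"x": -0.03,"y": -0.2,"z": 0,"roll": 0},{"claw": 0,"x": -0.03,"y": -0.2,"z": 0,"roll": 0}]'

```text
time: 14.3
ee_pos: [0.5188, -0.1982, 0.1749]
orientation: [[0.14, 0.99, -0.0], [0.99, -0.14, -0.0], [-0.0, -0.0, -1.0]]
force: [0.3, 1.0, -1.1]
width: 0.0252
finger_force: 60.1
```

Emit:
send_rows --plan '[{"claw": 0,"x": -0.03,"y": -0.2,"z": 0,"roll": 0},{"claw": 0,"x": -0.03,"y": -0.2,"z": 0,"roll": 0}]'

```text
time: 14.55
ee_pos: [0.5185, -0.1995, 0.1747]
orientation: [[0.14, 0.99, -0.0], [0.99, -0.14, 0.002], [0.002, -0.0, -1.0]]
force: [1.6, 4.9, -2.7]
width: 0.0256
finger_force: 60.1
```

Emit:
send_rows --plan '[{"claw": 0,"x": -0.015,"y": -0.1,"z": 0,"roll": 0},{"claw": 0,"x": -0.015,"y": -0.1,"z": 0,"roll": 0}]'

```text
time: 14.8
ee_pos: [0.5184, -0.2, 0.1746]
orientation: [[0.14, 0.99, -0.0], [0.99, -0.14, 0.003], [0.002, -0.0, -1.0]]
force: [2.3, 6.7, -2.7]
width: 0.0255
finger_force: 60.1
```

Emit:
send_rows --plan '[{"claw": 0,"x": -0.03,"y": -0.2,"z": 0,"roll": 0},{"claw": 0,"x": -0.05,"y": -0.37,"z": 0,"roll": 0},{"claw": 0,"x": -0.05,"y": -0.37,"z": 0,"roll": 0}]'

```text
time: 15.18
ee_pos: [0.5176, -0.2036, 0.1744]
orientation: [[0.14, 0.99, -0.001], [0.99, -0.14, 0.003], [0.003, -0.001, -1.0]]
force: [1.8, 8.1, -2.9]
width: 0.0256
finger_force: 60.0
```

Emit:
send_rows --plan '[{"claw": 0,"x": 0.1,"y": 0.8,"z": 0,"roll": 0},{"claw": 0,"x": 0.15,"y": 1.6,"z": 2,"roll": 0},{"claw": 0,"x": 0.15,"y": 1.6,"z": 5,"roll": 0.1},{"claw": 0,"x": 0.15,"y": 1.6,"z": 8,"roll": 0.23},{"claw": 0,"x": 0.15,"y": 1.6,"z": 8,"roll": 0.23}]'

```text
time: 15.8
ee_pos: [0.5202, -0.1891, 0.2567]
orientation: [[-0.09, 0.996, 0.004], [0.996, 0.09, -0.002], [-0.002, 0.004, -1.0]]
force: [-0.5, -0.5, -1.9]
width: 0.0252
finger_force: 60.3
```

Emit:
send_rows --plan '[{"claw": 0,"x": 0,"y": 0,"z": 0,"roll": 0},{"claw": 0,"x": 0,"y": 0,"z": 0,"roll": 0}]'

```text
time: 16.05
ee_pos: [0.5189, -0.1886, 0.2535]
orientation: [[-0.088, 0.996, -0.002], [0.996, 0.088, 0.001], [0.001, -0.002, -1.0]]
force: [-0.0, 0.7, -2.3]
width: 0.0254
finger_force: 60.3
```

```bash
cat > meas.py <<'E'
from h import *
import pickle
s=status.get_state(); p=capture('scene'); pickle.dump((p,np.array(s['ee_pos']),np.array(s['orientation'])),open('m.pkl','wb'))
e=np.array(s['ee_pos']); u=np.array(s['orientation'])[:,0]; n=-np.sin(.26)*u+[0,0,np.cos(.26)]; print(e,'org,tip px',proj(p,[e+[0,0,.011]-.04*n,e+[0,0,.011]-.118*n]))
E
python3 meas.py; python3 tilt.py
```

```text
[ 0.51886902 -0.18864033  0.25352131] org,tip px [[361.20189175 122.36749093]
 [349.5146011  152.6198272 ]]
[[361.38, 124.0, 3005.0], [360.99, 125.0, 1936.0], [359.28, 126.0, 995.0], [357.23, 127.0, 673.0], [356.76, 128.0, 627.0], [356.54, 129.0, 607.0], [356.15, 130.0, 638.0], [355.71, 131.0, 647.5], [355.27, 132.0, 686.0], [355.02, 133.0, 700.0], [354.69, 134.0, 663.0], [354.18, 135.0, 659.0], [353.7, 136.0, 651.0], [353.26, 137.0, 699.0], [352.99, 138.0, 712.0], [352.69, 139.0, 673.0], [352.2, 140.0, 657.0], [351.83, 141.0, 627.0], [351.59, 142.0, 605.0], [351.37, 143.0, 610.0], [351.25, 144.0, 534.0], [351.01, 145.0, 424.0], [350.29, 146.0, 320.0], [349.64, 147.0, 248.0], [349.26, 148.0, 203.0], [348.69, 149.0, 202.0]]
15.1222162503827 0.004612699505780024 [ 2.82  2.82  1.5  -0.17 -0.25 -0.08 -0.08 -0.13 -0.19 -0.05  0.01 -0.11
 -0.2  -0.25 -0.13 -0.05 -0.15 -0.13  0.02  0.19  0.45  0.6   0.28  0.01
  0.02 -0.16]
tip pred [[347.43438808 152.65277709]] tip rel TCP along u 0.035396403557128094
```

```bash
sed -i 's/range(124,150)/range(128,153)/' tilt.py; python3 tilt.py|tail -n +2; python3 - <<'E'
from h import *
import pickle
p,e,R=pickle.load(open('m.pkl','rb')); B=p['color'][85:165,330:396]
cv2.imwrite('pics/g5.png',cv2.resize(B[:,:,::-1],None,fx=7,fy=7,interpolation=3))
E
```

```text
14.836713464194412 0.00519412760788087 [-0.12  0.04  0.04 -0.02 -0.08  0.05  0.11 -0.02 -0.11 -0.17 -0.06  0.02
 -0.09 -0.07  0.07  0.23  0.49  0.64  0.3   0.03  0.04 -0.15 -0.18 -0.28
 -0.1 ]
tip pred [[347.42289346 152.71132121]] tip rel TCP along u 0.03540982329379008
```

View pics/g5.png

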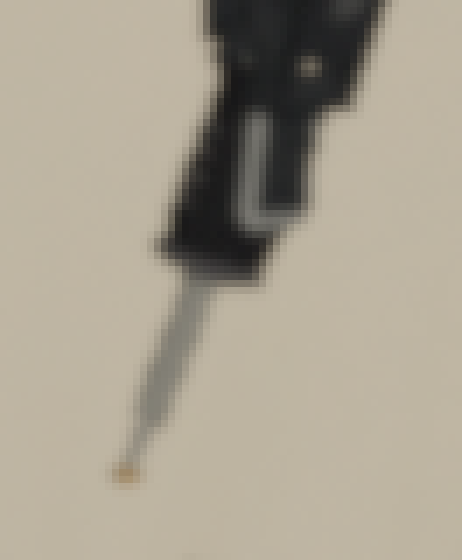

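Emit:
send_rows --plan '[{"claw": 0,"x": 0.2,"y": 5,"z": 0,"roll": 0.14},{"claw": 0,"x": 0.4,"y": 10,"z": 0,"roll": 0.28},{"claw": 0,"x": 0.6,"y": 15,"z": 0,"roll": 0.42},{"claw": 0,"x": 0.8,"y": 20,"z": 0,"roll": 0.56},{"claw": 0,"x": 1,"y": 25,"z": 0,"roll": 0.7}]'

```text
time: 16.73
ee_pos: [0.5291, 0.0628, 0.2543]
orientation: [[-0.713, 0.701, -0.001], [0.701, 0.713, -0.0], [0.0, -0.001, -1.0]]
force: [0.9, -0.2, -2.1]
width: 0.0252
finger_force: 60.2
```

Emit:
send_rows --plan '[{"claw": 0,"x": 0.1,"y": 5,"z": 0,"roll": 0},{"claw": 0,"x": 0.2,"y": 10,"z": 0,"roll": 0},{"claw": 0,"x": 0.3,"y": 15,"z": -2,"roll": 0},{"claw": 0,"x": 0.3,"y": 15,"z": -4,"roll": 0},{"claw": 0,"x": 0.3,"y": 15,"z": -6,"roll": 0}]'

```text
time: 17.35
ee_pos: [0.5319, 0.2118, 0.1934]
orientation: [[-0.711, 0.704, -0.001], [0.704, 0.711, -0.0], [0.0, -0.001, -1.0]]
force: [0.4, -0.6, -1.4]
width: 0.0252
finger_force: 60.1
```

Emit:
send_rows --plan '[{"claw": 0,"x": 0,"y": 0,"z": 0,"roll": 0},{"claw": 0,"x": 0,"y": 0,"z": 0,"roll": 0}]'

```text
time: 17.6
ee_pos: [0.5327, 0.2111, 0.1954]
orientation: [[-0.71, 0.704, 0.001], [0.704, 0.71, 0.0], [-0.0, 0.0, -1.0]]
force: [0.6, 1.1, -1.7]
width: 0.0255
finger_force: 60.1
```

```bash
cat > rd.py <<'E'
from h import *
import sys
n=int(sys.argv[1]); np.set_printoptions(precision=4,suppress=True); F=[];E=[];Tq=[]
for _ in range(n):
    capture('top'); s=status.get_state(); F.append(s['force']);E.append(s['ee_pos']);Tq.append(s['torque'])
o=np.array(s['orientation']); print(s['time'],'F',np.mean(F,0),np.std(F,0),'tq',np.mean(Tq,0),'ee',np.mean(E,0),'psi',np.rad2deg(np.arctan2(o[1,0],o[0,0])),'z',o[:,2])
E
python3 rd.py 10
```

```text
18.1 F [-0.015  -0.1757 -1.7996] [0.4542 0.4286 0.5365] tq [-0.0187 -0.0105 -0.0046] ee [0.5326 0.2112 0.1954] psi 135.26352623959872 z [ 0.0002  0.0001 -1.    ]
```

Emit:
send_rows --plan '[{"claw": 0,"x": -0.25,"y": 0.2,"z": -1.3,"roll": 0},{"claw": 0,"x": -0.5,"y": 0.45,"z": -2.6,"roll": 0},{"claw": 0,"x": -0.6,"y": 0.53,"z": -3.1,"roll": 0},{"claw": 0,"x": -0.68,"y": 0.61,"z": -3.65,"roll": 0},{"claw": 0,"x": -0.68,"y": 0.61,"z": -3.65,"roll": 0}]'

```text
time: 18.73
ee_pos: [0.5254, 0.2173, 0.1582]
orientation: [[-0.71, 0.704, -0.0], [0.704, 0.71, -0.0], [0.0, -0.0, -1.0]]
force: [-1.4, -0.8, 1.5]
width: 0.0254
finger_force: 60.6
```

```bash
python3 rd.py 8
```

```text
19.125 F [-1.3722 -1.0037  1.0075] [0.2551 0.185  0.458 ] tq [-0.1296  0.4083  0.0599] ee [0.5256 0.2173 0.1586] psi 135.26003252100028 z [ 0.0003  0.0001 -1.    ]
```

Emit:
send_rows --plan '[{"claw": 0,"x": -0.02,"y": 0.02,"z": -0.1,"roll": 0},{"claw": 0,"x": -0.02,"y": 0.02,"z": -0.1,"roll": 0},{"claw": 0,"x": -0.02,"y": 0.02,"z": -0.1,"roll": 0},{"claw": 0,"x": -0.02,"y": 0.02,"z": -0.1,"roll": 0},{"claw": 0,"x": -0.02,"y": 0.02,"z": -0.1,"roll": 0}]'

```text
time: 19.75
ee_pos: [0.5254, 0.2175, 0.1574]
orientation: [[-0.71, 0.704, 0.0], [0.704, 0.71, 0.0], [-0.0, 0.0, -1.0]]
force: [-0.9, 0.1, 0.4]
width: 0.0253
finger_force: 60.6
```

```bash
python3 rd.py 14
```

```text
20.45 F [-0.4566 -0.3683  1.1517] [0.5041 0.5625 0.5128] tq [-0.043   0.1957  0.0156] ee [0.5254 0.2175 0.1574] psi 135.269488800097 z [ 0.0001  0.     -1.    ]
```

Emit:
send_rows --plan '[{"claw": 0,"x": 0.2,"y": -0.2,"z": 1,"roll": 0},{"claw": 0,"x": 0.55,"y": -0.54,"z": 3,"roll": 0},{"claw": 0,"x": 0.8,"y": -0.8,"z": 6,"roll": 0},{"claw": 0,"x": 0.8,"y": -5.5,"z": 8,"roll": -0.15},{"claw": 0,"x": 0.8,"y": -10.5,"z": 8,"roll": -0.3}]'

```text
time: 21.08
ee_pos: [0.534, 0.1116, 0.2394]
orientation: [[-0.467, 0.884, 0.003], [0.884, 0.467, 0.0], [-0.001, 0.003, -1.0]]
force: [0.6, -0.2, -1.8]
width: 0.0254
finger_force: 60.2
```

```bash
python3 - <<'E'
from h import *
p=capture('top')
R=onz(p,[[191.818,170.571],[270.095,166.113]],.0597); print(R)
s=status.get_state(); print(s['ee_pos'],np.array(s['orientation'])[:,0])
print('target d=30mm', R[1]+[.0068,-.0348,.1048]+.03*np.array([.0494,-.2541,.966]))
E
```

```text
[[0.50229885 0.24081475 0.0597    ]
 [0.52327161 0.00835484 0.0597    ]]
[0.5334818  0.10667427 0.23853345] [-0.45865048  0.88861359 -0.00237119]
target d=30mm [ 0.53155361 -0.03406816  0.19348   ]
```

Emit:
send_rows --plan '[{"claw": 0,"x": -0.1,"y": -4.8,"z": 0,"roll": -0.15},{"claw": 0,"x": -0.2,"y": -9.6,"z": 0,"roll": -0.3},{"claw": 0,"x": -0.25,"y": -14.3,"z": 0,"roll": -0.3},{"claw": 0,"x": -0.25,"y": -14.3,"z": -2,"roll": -0.3},{"claw": 0,"x": -0.25,"y": -14.3,"z": -4.2,"roll": -0.3}]'

```text
time: 21.75
ee_pos: [0.531, -0.0313, 0.1955]
orientation: [[-0.188, 0.982, 0.001], [0.982, 0.188, -0.0], [-0.0, 0.001, -1.0]]
force: [-0.1, 2.1, -2.5]
width: 0.0252
finger_force: 60.3
```

Emit:
send_rows --plan '[{"claw": 0,"x": 0,"y": 0,"z": 0,"roll": 0},{"claw": 0,"x": 0,"y": 0,"z": 0,"roll": 0},{"claw": 0,"x": 0,"y": 0,"z": 0,"roll": 0}]'

```text
time: 22.12
ee_pos: [0.5313, -0.0305, 0.1964]
orientation: [[-0.189, 0.982, 0.001], [0.982, 0.189, -0.0], [-0.001, 0.001, -1.0]]
force: [0.1, -0.2, -2.0]
width: 0.0255
finger_force: 60.1
```

```bash
python3 rd.py 8
```

```text
22.525 F [-0.1603 -0.2126 -1.919 ] [0.3494 0.3969 0.4196] tq [-0.018  -0.013   0.0054] ee [ 0.531  -0.0305  0.1957] psi 100.89060203673768 z [ 0.0001 -0.     -1.    ]
```

Emit:
send_rows --plan '[{"claw": 0,"x": 0,"y": -0.45,"z": 0,"roll": 0},{"claw": 0,"x": -0.08,"y": 0,"z": -1.6,"roll": 0},{"claw": 0,"x": -0.12,"y": 0.22,"z": -2.64,"roll": 0},{"claw": 0,"x": -0.12,"y": 0.22,"z": -2.64,"roll": 0},{"claw": 0,"x": -0.12,"y": 0.22,"z": -2.64,"roll": 0}]'

```text
time: 23.15
ee_pos: [0.5298, -0.0283, 0.169]
orientation: [[-0.189, 0.982, 0.0], [0.982, 0.189, -0.0], [-0.0, 0.0, -1.0]]
force: [-0.3, -1.0, -1.4]
width: 0.0255
finger_force: 60.2
```

Emit:
send_rows --plan '[{"claw": 0,"x": -0.01,"y": 0.08,"z": -0.3,"roll": 0},{"claw": 0,"x": -0.03,"y": 0.16,"z": -0.6,"roll": 0},{"claw": 0,"x": -0.05,"y": 0.26,"z": -1,"roll": 0},{"claw": 0,"x": -0.05,"y": 0.26,"z": -1,"roll": 0},{"claw": 0,"x": -0.05,"y": 0.26,"z": -1,"roll": 0}]'

```text
time: 23.78
ee_pos: [0.5292, -0.0257, 0.1591]
orientation: [[-0.189, 0.982, 0.0], [0.982, 0.189, -0.0], [-0.0, 0.0, -1.0]]
force: [-1.5, -0.1, -0.1]
width: 0.0253
finger_force: 60.5
```

```bash
python3 rd.py 14
```

```text
24.475 F [ 0.2017 -0.2334  0.0954] [0.4377 0.4085 0.4586] tq [ 0.0026 -0.0794 -0.0184] ee [ 0.5292 -0.0257  0.1591] psi 100.88415950330234 z [ 0.0002  0.     -1.    ]
```

Emit:
send_rows --plan '[{"claw": 0,"x": -0.01,"y": 0.05,"z": -0.18,"roll": 0},{"claw": 0,"x": -0.02,"y": 0.1,"z": -0.36,"roll": 0},{"claw": 0,"x": -0.02,"y": 0.1,"z": -0.36,"roll": 0},{"claw": 0,"x": -0.02,"y": 0.1,"z": -0.36,"roll": 0},{"claw": 0,"x": -0.02,"y": 0.1,"z": -0.36,"roll": 0}]'

```text
time: 25.1
ee_pos: [0.529, -0.0247, 0.1554]
orientation: [[-0.189, 0.982, 0.0], [0.982, 0.189, -0.0], [-0.0, 0.0, -1.0]]
force: [0.4, -0.1, 1.4]
width: 0.0256
finger_force: 60.6
```

```bash
python3 rd.py 16; python3 - <<'E'
from h import *
out=[]
for n in('scene','top'):
    p=capture(n); u,v=proj(p,[.5228,.0078,.08])[0].astype(int); print(u-40,v-45)
    for l in('tip_end','square_spot'): print(n,l,[(np.round(d['xyz'],4).tolist(),round(d['score'],2)) for d in place_of(p,l)[:1]])
    out.append(cv2.resize(p['color'][v-45:v+45,u-40:u+40,::-1],None,fx=5,fy=5,interpolation=3))
cv2.imwrite('pics/g6.png',np.hstack(out))
E
```

```text
25.9 F [ 1.3184 -0.7829  1.2722] [0.5234 0.4122 0.4208] tq [-0.0868 -0.2734 -0.0439] ee [ 0.529  -0.0247  0.1554] psi 100.88513277232573 z [ 0.0001 -0.     -1.    ]
239 132
scene tip_end []
scene square_spot []
230 119
top tip_end []
top square_spot [([0.5227, 0.01, 0.0597], 0.37)]
```

View pics/g6.png

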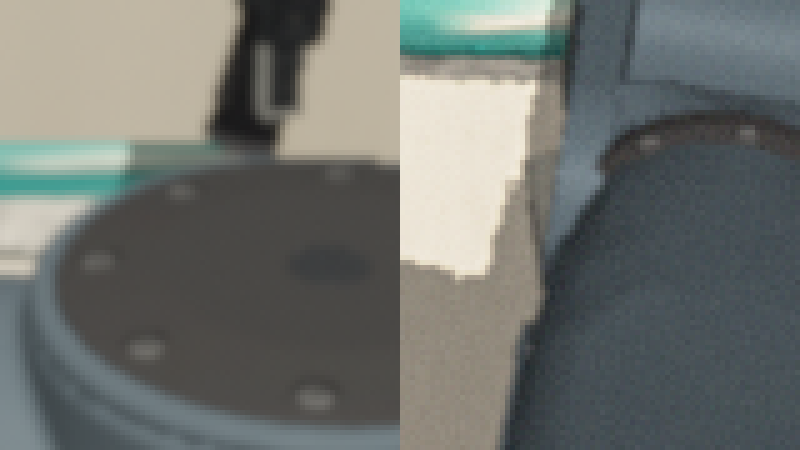

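```bash
python3 -c "
from bench import ticket; print(ticket.close_job())"
```

```text
the job is handed in; nothing more can be done
None
```

I handed the job in at about 26 s. The probe rested on the round mark for over a second, pressed in about 6–7 mm of its 15 mm travel. It is now held on the square mark at about 7–8 mm, tilted about 14.8° to match the 15° slope; on both plates the arm hid the tip, so that it lies inside each ring comes from calculation and force readings, not from a picture.

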